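# Free the jammed fruit run

## Task

The fruit have jammed at the outlet of the sloping wooden run. Gently push the fruit that sits on the ledge straight back up the slope into the sprung buffer until the other two can get by, and hold it there until both have rolled down into the catch; then ease it back down to the ledge under control, without letting the spring shoot it, and nudge it sideways off the ledge so that it follows them into the catch. The fruit is ripe: never press one harder than a kilo's weight (10 N), do not lift any of them off the floor of the run, and leave the mug, peeler and tape alone.

Things in the scene. Friction and masses are not known exactly. Their poses are not given: they have to be found in the camera images.
- fruit_run: wooden fruit run, 308 x 124 mm; floor slopes down 5 degrees to its own -x. Origin: on the worktop under the ledge's back face, mid-width; x uphill, y left, z up. In mm: floor x -140 to 168, floor top z = 22 + 0.087 x; inner faces of the side walls at y = 54 (low, 13 above the floor, 8 thick) and y = -54 (22 high); end walls 20 high, inner faces at x = -132 and 160
- ledge_end (a point): middle of the top edge of the free end of the ledge: a cross bar 12 mm thick (run's x -12 to 0 mm) and 12 mm above the floor, from here (y = 21) to the left wall (y = 54). Opposite it, on the right wall, a 22 mm high wooden cheek with a slanted upper face leaves an outlet 51 mm wide that passes one fruit at a time
- catch_mid (a point): centre of the floor of the catch, the open lower part of the run below ledge and cheek: 108 mm wide; its stop board slants from x = -132 at the left wall to x = -93 at the right wall, so the fruit gather at the left
- ledge_seat (a point): where the blocking fruit's centre is when it rests on the ledge: in the run's frame 18 mm uphill, 33 mm left, 47 mm up
- fruit_block_center (a point): centre of the blocking fruit: plain ball 46 mm across, about 60 g, rolls freely; rests on the ledge against the low left wall. Its upper half stands clear of both, so closed fingers can push it at mid-height from in front (over the ledge) or from the left (over the wall), fingertips 15 to 20 mm above the run's floor. Site axes turn with the fruit, without meaning
- fruit_mid_center (a point): centre of the second fruit, same size and look, caught between the blocking fruit and the cheek
- fruit_back_center (a point): centre of the third fruit, same size and look, resting behind the second
- buffer (a joint): sprung pad (30 wide, 28 mm high) in a dark block uphill of the blocking fruit: 0 m free, grows as pressed uphill, stop at 0.024. 0.8 N starts it, then 0.8 N per mm, plus rubbing. Block and cheek are clamped together at a varying, unmeasured place: the fruit meets the pad 15 to 32 mm up from the ledge; the others slip by after 5 to 10 mm more, at some 5 to 8 N. Feel for it
- mug: bystander: mug 83 x 110 x 92 mm, front right of the run; origin under its centre
- peeler: bystander: vegetable peeler 170 mm long lying left of the run; origin under its centre
- tape_roll: bystander: roll of tape 104 mm across, 25 high, front left; origin under its centre
Mind the look-alikes: they are no part of the job. Leave any black look-alike of the part that bears fruit_mid_center alone.

How it is judged (in metres and radians):
On the way, in this order (a step that is already met when the one before it is completed fails the run):
1. the blocking fruit is pushed back into the sprung buffer (buffer in by more than 2 mm) (value of joint buffer above 0.002 m), for 0.2 s.
2. both other fruit have rolled past the ledge into the catch while the blocking fruit is held back off the ledge (at least 10 mm uphill of its seat) (x of each of fruit_mid_center, fruit_back_center in the frame of fruit_run below -0.02 m and x of fruit_block_center in the frame of fruit_run above 0.03 m), for 0.2 s.
At the end, for the whole second after the job is handed in: all three fruit lie at rest (under 0.02 m/s) on the floor of the catch: centres more than 30 mm below the ledge's back face and inside the catch's walls, none stacked on another (x of fruit_block_center in the frame of fruit_run between -0.132 and -0.03 m and y of fruit_block_center in the frame of fruit_run between -0.054 and 0.054 m and z of fruit_block_center in the frame of fruit_run between 0.025 and 0.06 m and linear speed of each of fruit_block, fruit_mid, fruit_back below 0.02 m/s and x of fruit_mid_center in the frame of fruit_run between -0.132 and -0.03 m and y of fruit_mid_center in the frame of fruit_run between -0.054 and 0.054 m and z of fruit_mid_center in the frame of fruit_run between 0.025 and 0.06 m and x of fruit_back_center in the frame of fruit_run between -0.132 and -0.03 m and y of fruit_back_center in the frame of fruit_run between -0.054 and 0.054 m and z of fruit_back_center in the frame of fruit_run between 0.025 and 0.06 m); the robot touches nothing.
It fails at once if a fruit is pressed harder than 10 N by the robot (contact force between any of the fingers, the arm and fruit_block above 10 N or contact force between any of the fingers, the arm and fruit_mid above 10 N or contact force between any of the fingers, the arm and fruit_back above 10 N).
It fails at once if a fruit is lifted off the run (centre higher than 70 mm above the worktop) or leaves the run (z of any of fruit_block_center, fruit_mid_center, fruit_back_center in the frame of fruit_run above 0.07 m or z of any of fruit_block_center, fruit_mid_center, fruit_back_center in the frame of fruit_run below 0.02 m).
It fails at once if the blocking fruit is shot off by the spring (faster than 0.6 m/s) (linear speed of fruit_block above 0.6 m/s).
It fails at once if mug, peeler or tape moved by more than 30 mm (distance of any of mug, peeler, tape_roll from where it was at the start of the episode above 0.03 m).
It also fails if it takes over 72 s, if anything falls off the work surface, if the arm or the gripper's body presses on something with over 40 N, if the wrist force passes 120 N, or if a joint passes its speed limit or range.

## Robot

A 6-joint arm with a two-finger parallel gripper is mounted at the origin on a cart in front of the work surface, level with it; the furniture and walls round the work are solid. World frame = base frame: x ahead of the robot, y to its left, z up, the work surface at z = 0. Lengths are in m, angles in degrees, forces in N, time in s.
With the tool pointing down it reaches from about 0.3 to 0.875 m from the base axis. Payload 6.4 kg.
Tool frame: the origin (TCP) lies at the very end of the fingers, on their centre line; the grasp point (between the pads) lies hold_point_z behind it (hold_point_z is the distance from the TCP to the grasp point, in m); y points along the fingers, x is the direction in which the jaws open and shut, and the axes are right-handed (so a half turn about y gives the same grasp; the last joint's range is limited). The gripper opens to 88 mm and grips with 3 to 60 N. Pads are 18 mm wide; open, the fingers measure 123 mm over their backs; the gripper's body (75 mm by 187 mm) begins 45 mm behind the grasp point.
Start: joints at [-81.091, 10.359, 92.074, -0, 77.567, -11.82], TCP at [0.204, -0.538, 0.239] pointing down, gripper open.
Joint ranges: [-171.53, 171.53], [-51.25, 118.39], [17.06, 147.69], [-65.23, 245.23], [0, 150.52], [-178.68, 178.68]. Speed limits (degrees/s): [147.25, 147.25, 172.46, 180, 180, 180].

## Interface

Orientations are given as [roll, pitch, yaw] about the fixed x, y, z axes, in that order (R = Rz(yaw) Ry(pitch) Rx(roll)).
In Python, from workcell import * gives the robot as it stands. The module is installed in compiled form; this text tells all that it offers.
- The arm moves only by the shell command python3 -m creep 'ROWS' [FORCE]. ROWS is a JSON object of lists of equal length, an entry for each row: "dp": the shift along the world's x, y, z as a fraction of full scale, a list of three; "turn": the turn, a rotation vector about the world's x, y, z as a fraction of full scale, a list of three; "jaw": the opening, from 0 (shut) to 1 (fully open). In form: {"dp": [[tx, ty, tz], ...], "turn": [[rx, ry, rz], ...], "jaw": [jaw, ...]}. A call has 1 to 8 rows; each row is the pose to reach, as a shift and turn from the pose measured when the call began; what a row does not reach only later rows make up. Full scale, the value 1, is 150 mm for a shift and 120 degrees for a turn. A row lasts 1/12 s, in which the tool goes at most 41.7 mm and 7.16 degrees, less where a joint would pass 70% of its speed; a pose out of reach is approached as far as the arm can. A call with a number of a shift or a turn outside -1 to 1 is refused whole. A call with a gripper value outside its range is refused whole. The fingers move at their own pace and stop on an object; FORCE is the grip in N (left out, the last holds). Time passes only in rows, so rows that repeat a pose let the fingers close. It gives the time, the measured TCP pose, the force and the opening at its end, in the units of the state.
- observe(): the state, without advancing time (a new reading comes with each control period).
- snapshot(name): name is "side" or "top"; returns (picture, depth): 480x640x3 uint8, red, green, blue; 480x640 float32, m along the optical axis (not along the pixel's ray), 0 where there is no reading.
- camera_model(name): a dict with "K" (3x3 intrinsics, pixels), "rvec" (rotation vector, rad) and "tvec" (3), from world to camera coordinates, as OpenCV has them. Camera axes: x right, y down, z forward; pixel columns grow to the right and rows downward; lengths in m; the calibration is good to about 2 mm. A picture is of the moment at which its call begins. camera_model takes no time and is no camera call.
- sign_off(): hands the job in, once; it reports no verdict.
Trained networks look in the newest picture that a camera, given by its name, has taken for a name from the list of things; names that differ only in an ending like _2 or _b are one class to them, and where a whole thing is asked for, a point or a joint stands for the part that bears it (a point fixed in the world has none). Each returns a list of dicts, best first, with "score" (0 to 1); they miss things now and then, are a little off and sometimes report something else, mostly with a low value. They report only what shows in the picture. A call takes as long as a camera call. They do not tell look-alikes from the thing itself.
- spot_in(camera, thing): "uv" ([column, row] in pixels, amid what is visible of it).
The state is a dict: "time_s": time; "joint_pos": joint angles; "joint_velocities": joint speeds; "joint_efforts": joint torques, N m; "tcp_pos": TCP position; "tool_rot": TCP orientation; "ft_force": force on the tool from outside, world axes, zero at the start; "wrist_torque": the same for the moment, N m; "opening": finger opening in m.
Only numpy, scipy, OpenCV 4.12 (cv2) and the standard library are available. Lean on these libraries where they do the work, as an engineer would, in place of code of your own. Each camera call takes 0.05 s, during which the arm holds its last target. There are 200 camera calls.

## Working session

There is one attempt and no reset: what is moved stays moved. The work goes in short steps, Python scripts to look and compute and a shell command to move; the robot and the scene stay as the last step left them, time stands still between calls to the robot, and variables do not carry over. Pictures are saved under pics/ and viewed, about 8 in all and at most 12, crops included, and the job is handed in when it is done.

```bash
mkdir -p pics
cat > h.py <<'E'
from workcell import *
import numpy as np, cv2
def cam(n):
    c=camera_model(n); R=cv2.Rodrigues(np.array(c["rvec"],float))[0]; return np.array(c["K"],float),R,np.array(c["tvec"],float).ravel()
def px2w(n,uv,d):
    K,R,t=cam(n); p=np.linalg.inv(K)@np.array([uv[0],uv[1],1.])*d
    return R.T@(p-t)
def ray(n,uv):
    K,R,t=cam(n); return -R.T@t, R.T@np.linalg.inv(K)@np.array([uv[0],uv[1],1.])
def plane(n,uv,z):
    o,d=ray(n,uv); return o+d*(z-o[2])/d[2]
def proj(n,p):
    K,R,t=cam(n); q=K@(R@np.array(p,float)+t); return q[:2]/q[2]
def cloud(n,D):
    K,R,t=cam(n); v,u=np.mgrid[:480,:640]; P=np.stack([u,v,np.ones_like(u)],-1)@np.linalg.inv(K).T*D[...,None]
    return (P-t)@R
E
python3 - <<'E'
from h import *
for n in("top","side"):
    I,D=snapshot(n); cv2.imwrite(f"pics/{n}0.png",I[...,::-1]); np.save(n+"0.npy",D)
    print(n,-cam(n)[1].T@cam(n)[2])
    for th in("fruit_run","ledge_end","catch_mid","fruit_block_center","fruit_mid_center","fruit_back_center","buffer","mug","peeler","tape_roll"):
        for r in spot_in(n,th)[:4]:
            u,v=r["uv"]; d=D[int(v),int(u)]; print(th,round(r["score"],2),np.round(r["uv"]),np.round(px2w(n,(u,v),d),3))
print(observe())
E
```

```text
top [0.22459929 0.06842144 1.25403226]
fruit_run 0.92 [314. 225.] [0.466 0.07  0.023]
ledge_end 0.83 [311. 219.] [0.48  0.076 0.024]
ledge_end 0.71 [163. 280.] [0.355 0.373 0.016]
catch_mid 0.72 [313. 225.] [0.467 0.072 0.024]
fruit_block_center 0.71 [296. 201.] [0.505 0.104 0.073]
fruit_mid_center 0.83 [386. 207.] [ 0.501 -0.076  0.044]
fruit_mid_center 0.66 [243. 229.] [0.453 0.211 0.046]
fruit_mid_center 0.62 [318. 195.] [0.517 0.062 0.074]
peeler 0.66 [184. 207.] [0.505 0.336 0.018]
tape_roll 0.87 [168. 277.] [ 0.363  0.367 -0.001]
side [-0.04334548 -1.04923541  0.57346784]
fruit_run 0.67 [327. 257.] [0.443 0.017 0.035]
ledge_end 0.64 [328. 257.] [0.445 0.013 0.035]
catch_mid 0.82 [325. 258.] [ 0.183 -0.547  0.319]
fruit_back_center 0.61 [327. 255.] [0.446 0.02  0.038]
mug 0.58 [308. 319.] [ 0.28  -0.265  0.058]
tape_roll 0.82 [245. 226.] [ 0.34   0.376 -0.003]
{'time_s': 1.1, 'joint_pos': array([-8.10909967e+01,  1.03587870e+01,  9.20738011e+01, -8.59577302e-04,
        7.75668654e+01, -1.18198508e+01]), 'joint_velocities': array([ 0.08471885, -0.06906957,  0.01455133, -0.00535711, -0.04155545,
        0.03052923]), 'joint_efforts': array([ 1.26803232e-03, -4.33841622e+01, -3.42173839e+01,  7.03692972e-02,
        3.11298715e-02, -1.41050171e-05]), 'tcp_pos': array([ 0.2035364 , -0.53779139,  0.23872167]), 'tool_rot': array([-9.00009336e+01, -3.62916995e-04, -6.92709609e+01]), 'ft_force': array([-0.01728581, -0.33505286, -0.89030278]), 'wrist_torque': array([ 0.01389552,  0.03636667, -0.02406563]), 'opening': 0.08806679108625373}
```

View pics/top0.png

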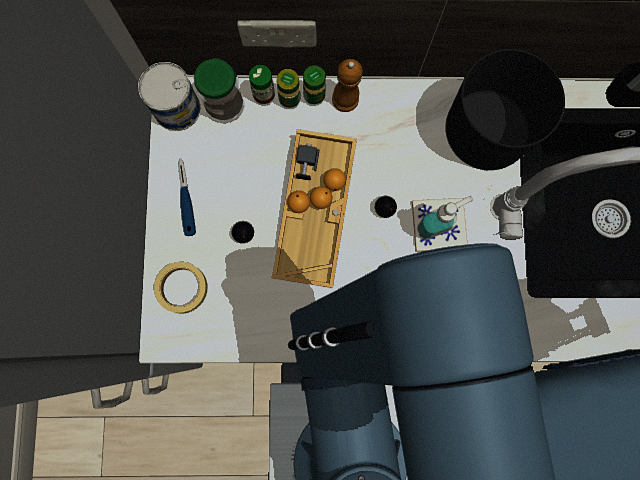

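View pics/side0.png

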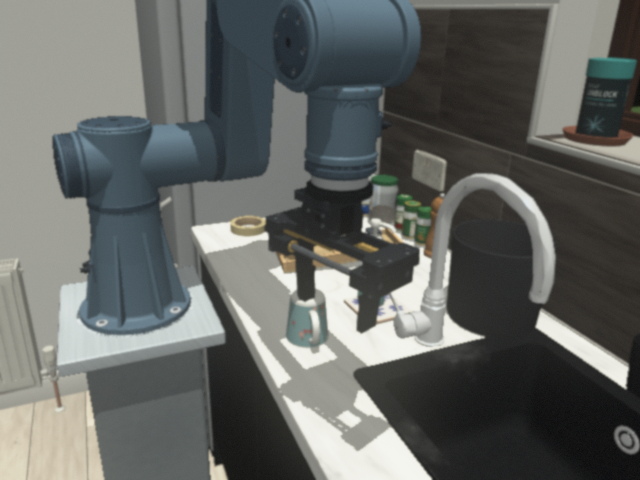

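Top view: run with three oranges at about (298,201), (320,197) and (334,178), buffer at (306,160). The black balls at (243,231) and (386,206) are look-alikes. The mug is hidden by the arm in this view. Side view: the mug is at (308,319), and the gripper blocks the run. Next I measure the run's frame.

```bash
cat > fit.py <<'E'
from h import *
from scipy.optimize import least_squares
I=cv2.imread("pics/top0.png"); D=np.load("top0.npy"); P=cloud("top",D)
hsv=cv2.cvtColor(I,cv2.COLOR_BGR2HSV)
roi=np.zeros((480,640),bool); roi[125:292,268:362]=1
wood=roi&(hsv[...,1]>90)&(hsv[...,0]>8)&(hsv[...,0]<30)
n,l,s,c=cv2.connectedComponentsWithStats(wood.astype(np.uint8)); k=1+np.argmax(s[1:,4]); 
cnt=cv2.convexHull(np.argwhere(l==k)[:,::-1].astype(np.int32))
q=cv2.approxPolyDP(cnt,6,True)[:,0]; print("corners px",q.tolist())
# model: outer corners of the walls' top: (x,y,h above floor)
mod=np.array([[168,62,20],[168,-62,22],[-140,-62,22],[-140,62,20]],float)
mod3=np.c_[mod[:,0],mod[:,1],22+.087*mod[:,0]+mod[:,2]]/1000
cnt_=cnt[:,0].astype(float)
def T(p,m):
    c,s=np.cos(p[2]),np.sin(p[2]); return np.c_[p[0]+c*m[:,0]-s*m[:,1],p[1]+s*m[:,0]+c*m[:,1],m[:,2]]
def order(q):
    q=q.astype(float); s=q.sum(1); d=q[:,0]-q[:,1]; return np.array([q[s.argmin()],q[d.argmax()],q[s.argmax()],q[d.argmin()]])
qo=order(cnt_)
f=lambda p:np.ravel([proj("top",x) for x in T(p,mod3)]-qo)
r=least_squares(f,[.47,.075,-.15]); print("run",r.x[:2],np.degrees(r.x[2]),"res",r.fun.round(1)); np.save("run.npy",r.x)
def run2w(m): return T(r.x,np.atleast_2d(np.array(m,float))/1000)[0]
def w2run(w):
    p=r.x;c,s=np.cos(p[2]),np.sin(p[2]);d=np.array(w)-[p[0],p[1],0];return np.array([c*d[0]+s*d[1],-s*d[0]+c*d[1],d[2]])*1000
if __name__=="__main__":
  for uv in [(298,201),(320,197),(334,178)]:
    yy,xx=np.mgrid[:480,:640]; m=((xx-uv[0])**2+(yy-uv[1])**2<64)
    Q=P[m]; Q=Q[Q[:,2]>.055]
    s=least_squares(lambda c:np.linalg.norm(Q-c,axis=1)-.023,Q.mean(0)-[0,0,.02]).x
    print(uv,"world",s.round(4),"run",w2run(s).round(1))
  print("seat px",proj("top",run2w([18,33,47])),"seat w",run2w([18,33,47]))
  ax=I[110:310,230:400].copy(); 
  ax=cv2.resize(ax,None,fx=3.5,fy=3,interpolation=cv2.INTER_CUBIC); ax=cv2.resize(I[120:300,240:400],None,fx=3.3,fy=3.3,interpolation=cv2.INTER_CUBIC)
  for m in [[0,21,34],[0,54,34],[-12,21,33],[18,33,47],[168,62,57],[168,-62,58],[-140,-62,32],[-140,62,30]]:
    u=(proj("top",run2w(m))-[240,120]+.5)*3.3; cv2.circle(ax,tuple(int(v) for v in u),3,(255,0,0),-1)
  cv2.imwrite("pics/crop0.png",ax)
E
python3 fit.py
```

```text
corners px [[355, 138], [332, 287], [272, 277], [297, 129]]
run [0.48592662 0.07079798] -9.34826706957958 res [-0.2 -0.6  0.7 -1.1  0.4  0.7 -0.8  0.8]
(298, 201) world [0.5004 0.1003 0.0938] run [ 9.5 31.5 93.8]
(320, 197) world [0.5195 0.0564 0.0483] run [35.5 -8.7 48.3]
(334, 178) world [0.5464 0.0305 0.0987] run [ 66.2 -30.   98.7]
seat px [298.56187694 202.28474822] seat w [0.50904793 0.10043589 0.047     ]
```

View pics/crop0.png

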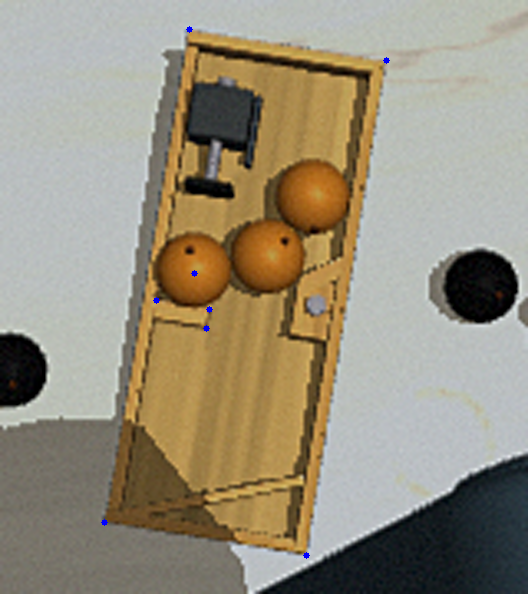

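```bash
python3 -m creep '{"dp":[[0.08,0.22,0],[0.16,0.43,0],[0.24,0.65,0],[0.324,0.867,0],[0.324,0.867,0]],"turn":[[0,0,0.025],[0,0,0.05],[0,0,0.075],[0,0,0.1],[0,0,0.1]],"jaw":[0,0,0,0,0]}' 20
python3 -m creep '{"dp":[[0.08,0.22,0],[0.16,0.43,0],[0.24,0.65,0],[0.324,0.867,0],[0.324,0.867,0]],"turn":[[0,0,0.025],[0,0,0.05],[0,0,0.075],[0,0,0.1],[0,0,0.1]],"jaw":[0,0,0,0,0]}'
python3 -m creep '{"dp":[[0.08,0.22,0],[0.16,0.43,0],[0.24,0.65,0],[0.324,0.867,0],[0.324,0.867,0]],"turn":[[0,0,0.025],[0,0,0.05],[0,0,0.075],[0,0,0.1],[0,0,0.1]],"jaw":[0,0,0,0,0]}'
python3 -m creep '{"dp":[[0.08,0.22,0],[0.16,0.43,0],[0.24,0.65,0],[0.324,0.867,0],[0.324,0.867,0]],"turn":[[0,0,0.025],[0,0,0.05],[0,0,0.075],[0,0,0.1],[0,0,0.1]],"jaw":[0,0,0,0,0]}'
python3 -c "
from h import *
I,D=snapshot('side'); cv2.imwrite('pics/side1.png',I[...,::-1]); print(observe()['joint_pos'])"
```

```text
time_s: 1.52
tcp_pos: [0.2537, -0.4028, 0.2383]
tool_rot: [-89.9, 0.1, -56.9]
ft_force: [0.7, 0.4, -0.3]
opening: 0.0571
time_s: 1.93
tcp_pos: [0.3036, -0.2687, 0.2382]
tool_rot: [-89.8, 0.2, -44.6]
ft_force: [0.1, -0.2, -1.6]
opening: 0.0239
time_s: 2.35
tcp_pos: [0.3536, -0.1348, 0.2384]
tool_rot: [-89.7, 0.1, -32.2]
ft_force: [-0.6, 0.6, -0.1]
opening: 0.0003
time_s: 2.77
tcp_pos: [0.4037, -0.0012, 0.2388]
tool_rot: [-89.6, 0.1, -19.8]
ft_force: [-0.2, -0.3, 0.2]
opening: 0.0005
[-17.73395916 -13.22630763 115.1431358    0.33386919  78.18551231
   2.15742624]
```

```bash
python3 -m creep '{"dp":[[0.07,0.19,-0.1],[0.14,0.38,-0.2],[0.22,0.56,-0.35],[0.26,0.66,-0.5],[0.289,0.752,-0.593],[0.289,0.752,-0.593],[0.289,0.752,-0.593]],"turn":[[0,0,0.02],[0,0,0.04],[0,0,0.06],[0,0,0.087],[0,0,0.087],[0,0,0.087],[0,0,0.087]],"jaw":[0,0,0,0,0,0,0]}'
python3 - <<'E'
from h import *
for n in("top","side"):
    I,D=snapshot(n); np.save(n+"1.npy",D); cv2.imwrite(f"pics/{n}1.png",I[...,::-1])
    if n=="side": c=I[170:310,240:420]; cv2.imwrite("pics/side1c.png",cv2.resize(c,None,fx=4,fy=4,interpolation=cv2.INTER_CUBIC)[...,::-1])
    for th in("fruit_block_center","fruit_mid_center"):
        for r in spot_in(n,th)[:5]: print(n,th,round(r["score"],2),np.round(r["uv"],1))
# where seat etc. project in side
import fit
for m in([18,33,47],[0,21,34],[35.5,-8.7,48]): print(m,proj("side",fit.run2w(m)).round(1),proj("top",fit.run2w(m)).round(1))
E
```

```text
time_s: 3.4
tcp_pos: [0.4463, 0.108, 0.1491]
tool_rot: [-89.7, 0.2, -9.6]
ft_force: [-0.5, -0.7, 0.1]
opening: 0.0003
top fruit_block_center 0.6 [340.  166.9]
top fruit_mid_center 0.61 [387.2 205.6]
side fruit_block_center 0.54 [333.4 235.1]
side fruit_mid_center 0.79 [346.8 239.6]
side fruit_mid_center 0.48 [298.6 231.5]
corners px [[355, 138], [332, 287], [272, 277], [297, 129]]
run [0.48592662 0.07079798] -9.34826706957958 res [-0.2 -0.6  0.7 -1.1  0.4  0.7 -0.8  0.8]
[18, 33, 47] [337.3 236.3] [298.6 202.3]
[0, 21, 34] [331.6 243.2] [303.1 213.2]
[35.5, -8.7, 48] [348.4 241.7] [320.4 197.2]
```

View pics/side1c.png

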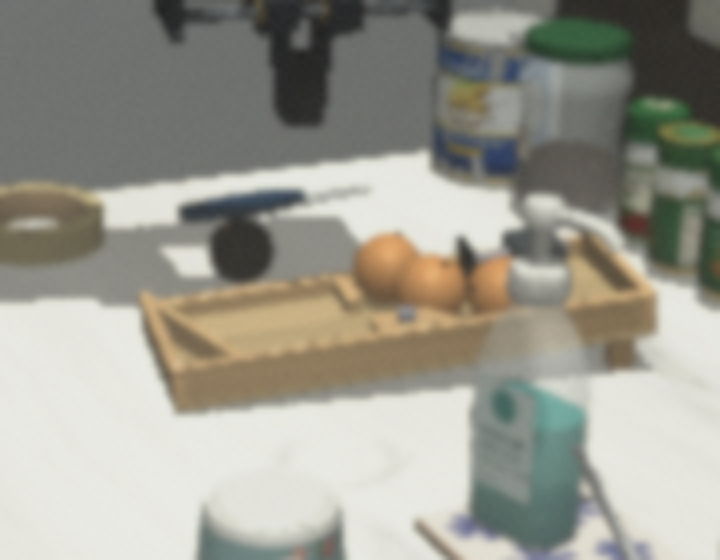

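Side view: the blocking orange is at about full-frame (336,237), against a predicted (337,236), so the two views agree on place and height. The fingers are above and in front. Descending now.

```bash
python3 -m creep '{"dp":[[0.003,0.024,-0.15],[0.003,0.024,-0.35],[0.003,0.024,-0.52],[0.003,0.024,-0.65],[0.003,0.024,-0.71],[0.003,0.024,-0.71],[0.003,0.024,-0.71],[0.003,0.024,-0.71]],"turn":[[0,0,0],[0,0,0],[0,0,0],[0,0,0],[0,0,0],[0,0,0],[0,0,0],[0,0,0]],"jaw":[0,0,0,0,0,0,0,0]}'
python3 -c "
from h import *
o=observe();print(o['tcp_pos'],o['ft_force'],o['wrist_torque'])
import fit;print(fit.w2run(o['tcp_pos']))"
```

```text
time_s: 4.37
tcp_pos: [0.4489, 0.112, 0.0457]
tool_rot: [-89.6, -0.1, -9.6]
ft_force: [0.2, -0.5, -0.3]
opening: 0.0006
[0.44887559 0.11198528 0.04566595] [ 0.20171209 -0.52174669 -0.25384421] [-0.02762536 -0.07451647 -0.01516123]
corners px [[355, 138], [332, 287], [272, 277], [297, 129]]
run [0.48592662 0.07079798] -9.34826706957958 res [-0.2 -0.6  0.7 -1.1  0.4  0.7 -0.8  0.8]
[-43.2492317   34.62190672  45.665951  ]
```

```bash
python3 -m creep '{"dp":[[0.02,-0.003,-0.02],[0.04,-0.006,-0.02],[0.06,-0.01,-0.02],[0.08,-0.013,-0.02],[0.1,-0.016,-0.02],[0.118,-0.0195,-0.02],[0.118,-0.0195,-0.02],[0.118,-0.0195,-0.02]],"turn":[[0,0,0],[0,0,0],[0,0,0],[0,0,0],[0,0,0],[0,0,0],[0,0,0],[0,0,0]],"jaw":[0,0,0,0,0,0,0,0]}'
python3 -m creep '{"dp":[[0.005,-0.001,0],[0.01,-0.002,0],[0.016,-0.003,0],[0.021,-0.004,0],[0.027,-0.005,0],[0.033,-0.0055,0],[0.04,-0.0065,0],[0.04,-0.0065,0]],"turn":[[0,0,0],[0,0,0],[0,0,0],[0,0,0],[0,0,0],[0,0,0],[0,0,0],[0,0,0]],"jaw":[0,0,0,0,0,0,0,0]}'
python3 - <<'E'
from h import *
import fit
o=observe();print(o['ft_force'],fit.w2run(o['tcp_pos']))
I,D=snapshot("side"); cv2.imwrite("pics/side2c.png",cv2.resize(I[190:290,260:420],None,fx=4.5,fy=4.5,interpolation=cv2.INTER_CUBIC)[...,::-1])
E
```

```text
time_s: 5.03
tcp_pos: [0.4666, 0.109, 0.0426]
tool_rot: [-89.7, -0.1, -9.6]
ft_force: [-0.5, -0.5, -1.1]
opening: 0.0004
time_s: 5.7
tcp_pos: [0.4729, 0.108, 0.0426]
tool_rot: [-89.6, -0.2, -9.6]
ft_force: [0.1, -0.8, 0.2]
opening: 0.0006
corners px [[355, 138], [332, 287], [272, 277], [297, 129]]
run [0.48592662 0.07079798] -9.34826706957958 res [-0.2 -0.6  0.7 -1.1  0.4  0.7 -0.8  0.8]
[ 0.07296496 -0.81957609  0.22012792] [-18.88374833  34.59100732  42.64672447]
```

View pics/side2c.png

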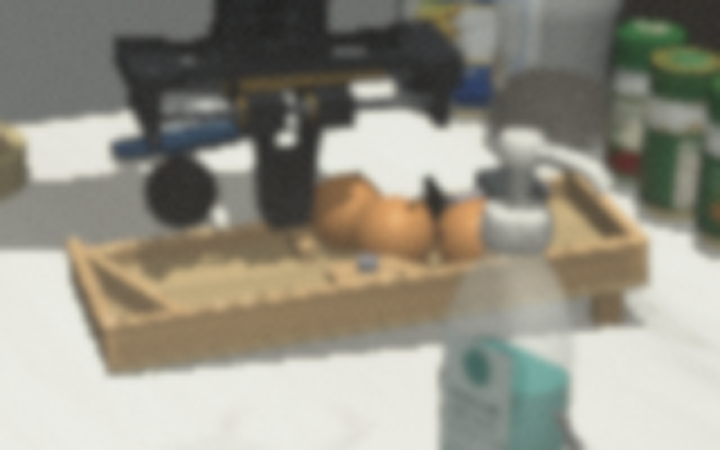

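Side view: the finger stands just in front of the blocking orange (crop (345,210)), with no measurable force. Pushing slowly up the slope.

```bash
python3 -m creep '{"dp":[[0.006,-0.001,0],[0.012,-0.002,0],[0.018,-0.003,0],[0.025,-0.004,0],[0.032,-0.005,0],[0.039,-0.0065,0.003],[0.039,-0.0065,0.003]],"turn":[[0,0,0],[0,0,0],[0,0,0],[0,0,0],[0,0,0],[0,0,0],[0,0,0]],"jaw":[0,0,0,0,0,0,0]}'
python3 -m creep '{"dp":[[0.006,-0.001,0],[0.012,-0.002,0],[0.018,-0.003,0],[0.025,-0.004,0],[0.032,-0.005,0],[0.039,-0.0065,0.003],[0.039,-0.0065,0.003]],"turn":[[0,0,0],[0,0,0],[0,0,0],[0,0,0],[0,0,0],[0,0,0],[0,0,0]],"jaw":[0,0,0,0,0,0,0]}'
python3 -m creep '{"dp":[[0.006,-0.001,0],[0.012,-0.002,0],[0.018,-0.003,0],[0.018,-0.003,0]],"turn":[[0,0,0],[0,0,0],[0,0,0],[0,0,0]],"jaw":[0,0,0,0]}'
python3 - <<'E'
from h import *
import fit
o=observe();print(o['ft_force'],fit.w2run(o['tcp_pos']))
I,D=snapshot("side"); cv2.imwrite("pics/side3.png",I[...,::-1])
E
```

```text
time_s: 6.33
tcp_pos: [0.4789, 0.107, 0.0432]
tool_rot: [-89.6, -0.2, -9.6]
ft_force: [-1.3, -0.9, -0.1]
opening: 0.0005
time_s: 6.92
tcp_pos: [0.4852, 0.1059, 0.0437]
tool_rot: [-89.6, -0.2, -9.6]
ft_force: [-0.9, 0.1, 0.4]
opening: 0.0004
time_s: 7.25
tcp_pos: [0.4882, 0.1054, 0.0438]
tool_rot: [-89.6, -0.2, -9.6]
ft_force: [-0.2, 0.3, -0.2]
opening: 0.0002
corners px [[355, 138], [332, 287], [272, 277], [297, 129]]
run [0.48592662 0.07079798] -9.34826706957958 res [-0.2 -0.6  0.7 -1.1  0.4  0.7 -0.8  0.8]
[-0.242667    0.33579495 -0.17135991] [-3.40203074 34.54826577 43.80272416]
```

```bash
python3 -m creep '{"dp":[[0.006,-0.001,0],[0.013,-0.002,0],[0.013,-0.002,0],[0.013,-0.002,0]],"turn":[[0,0,0],[0,0,0],[0,0,0],[0,0,0]],"jaw":[0,0,0,0]}' | grep -E 'tcp|ft'
python3 -m creep '{"dp":[[0.006,-0.001,0],[0.013,-0.002,0],[0.013,-0.002,0],[0.013,-0.002,0]],"turn":[[0,0,0],[0,0,0],[0,0,0],[0,0,0]],"jaw":[0,0,0,0]}' | grep -E 'tcp|ft'
python3 -m creep '{"dp":[[0.006,-0.001,0],[0.013,-0.002,0],[0.013,-0.002,0],[0.013,-0.002,0]],"turn":[[0,0,0],[0,0,0],[0,0,0],[0,0,0]],"jaw":[0,0,0,0]}' | grep -E 'tcp|ft'
python3 - <<'E'
from h import *
I,D=snapshot("side"); cv2.imwrite("pics/side4c.png",cv2.resize(I[190:290,260:420],None,fx=4.5,fy=4.5,interpolation=cv2.INTER_CUBIC)[...,::-1])
E
```

```text
tcp_pos: [0.4902, 0.1051, 0.0438]
ft_force: [-0.0, 0.4, 0.5]
tcp_pos: [0.4924, 0.1048, 0.0438]
ft_force: [-0.4, 0.4, -0.3]
tcp_pos: [0.4945, 0.1045, 0.0438]
ft_force: [-0.9, 0.0, 1.0]
```

View pics/side4c.png

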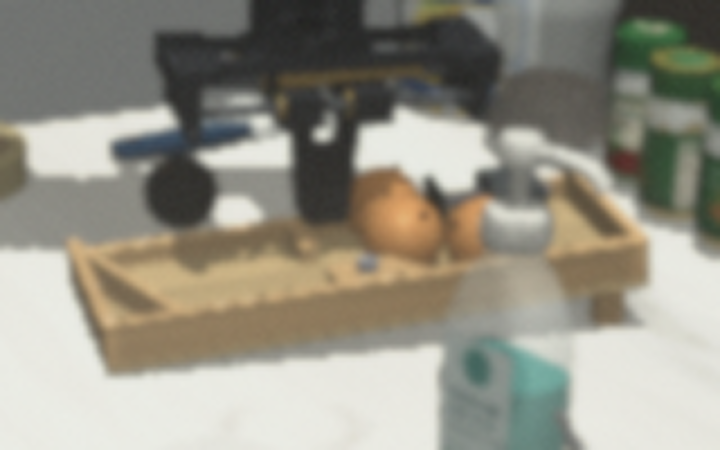

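The orange is rolling up with the finger, and its top at (390,175) is close to the pad at (435,195). No spring force yet.

```bash
for i in 1; do
python3 -m creep '{"dp":[[0.006,-0.001,0],[0.013,-0.002,0],[0.013,-0.002,0],[0.013,-0.002,0]],"turn":[[0,0,0],[0,0,0],[0,0,0],[0,0,0]],"jaw":[0,0,0,0]}' | grep -E 'tcp|ft'
done
python3 -m creep '{"dp":[[0.006,-0.001,0],[0.006,-0.001,0],[0.006,-0.001,0]],"turn":[[0,0,0],[0,0,0],[0,0,0]],"jaw":[0,0,0]}' | grep -E 'tcp|ft'
python3 -m creep '{"dp":[[0.006,-0.001,0],[0.006,-0.001,0],[0.006,-0.001,0]],"turn":[[0,0,0],[0,0,0],[0,0,0]],"jaw":[0,0,0]}' | grep -E 'tcp|ft'
```

```text
tcp_pos: [0.4967, 0.1041, 0.0439]
ft_force: [-0.1, -0.1, -0.2]
tcp_pos: [0.4977, 0.104, 0.0439]
ft_force: [0.4, 0.4, -0.4]
tcp_pos: [0.4987, 0.1038, 0.0439]
ft_force: [-0.3, -0.4, 1.0]
```

```bash
python3 -m creep '{"dp":[[0.006,-0.001,0],[0.012,-0.002,0],[0.012,-0.002,0]],"turn":[[0,0,0],[0,0,0],[0,0,0]],"jaw":[0,0,0]}' | grep -E 'tcp|ft'
python3 -m creep '{"dp":[[0.006,-0.001,0],[0.012,-0.002,0],[0.012,-0.002,0]],"turn":[[0,0,0],[0,0,0],[0,0,0]],"jaw":[0,0,0]}' | grep -E 'tcp|ft'
python3 - <<'E'
from h import *
I,D=snapshot("side"); cv2.imwrite("pics/side5.png",I[...,::-1])
E
```

```text
tcp_pos: [0.5003, 0.1035, 0.0438]
ft_force: [-1.5, 1.0, 1.3]
tcp_pos: [0.5016, 0.1033, 0.0437]
ft_force: [-4.1, 0.8, 3.5]
```

Run:
```python
from h import *
import fit
for i in range(5):
    I,D=snapshot("side"); o=observe(); print(o['ft_force'].round(1),fit.w2run(o['tcp_pos']).round(1))
cv2.imwrite("pics/side5.png",I[...,::-1])
c=[cv2.resize(cv2.imread(f"pics/side{k}.png")[200:270,310:390],None,fx=5,fy=5,interpolation=cv2.INTER_CUBIC) for k in(3,5)]
cv2.imwrite("pics/cmp.png",np.hstack(c))
```

```text
corners px [[355, 138], [332, 287], [272, 277], [297, 129]]
run [0.48592662 0.07079798] -9.34826706957958 res [-0.2 -0.6  0.7 -1.1  0.4  0.7 -0.8  0.8]
[-5.2  1.   3.6] [10.1 34.6 43.7]
[-5.6  1.2  3.7] [10.2 34.6 43.7]
[-5.   0.6  2.6] [10.2 34.6 43.7]
[-4.7  1.   3.9] [10.2 34.6 43.7]
[-6.3  1.2  3.9] [10.2 34.6 43.7]
```

View pics/cmp.png

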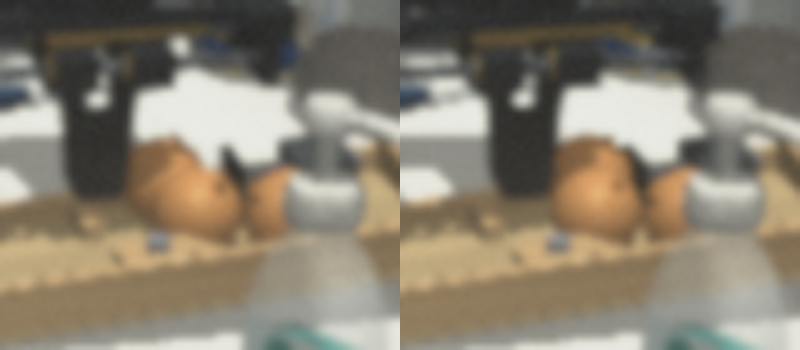

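The orange now touches the pad. About 5.4 N pushes along the slope, plus 3.7 N of upward rubbing on the finger as the ball rolls against it. I'll let the finger rise with the rolling surface so the rubbing eases.

```bash
cat > f.py <<'E'
from h import *
r=np.load("run.npy"); c,s=np.cos(r[2]),np.sin(r[2])
def rd(k=4):
    for i in range(k):
        I,D=snapshot("side"); o=observe(); d=o['tcp_pos']-[r[0],r[1],0]; f=o['ft_force']
        print("x,y,z",np.round([(c*d[0]+s*d[1])*1e3,(-s*d[0]+c*d[1])*1e3,d[2]*1e3],1),"Fx,Fy,Fz",np.round([c*f[0]+s*f[1],-s*f[0]+c*f[1],f[2]],1),"|F|",round(float(np.linalg.norm(f)),1),o['time_s'])
    return I
if __name__=="__main__":
    I=rd(); cv2.imwrite("pics/last.png",I[...,::-1])
E
python3 -m creep '{"dp":[[0.0,0,0.004],[0.003,0,0.008],[0.003,0,0.008]],"turn":[[0,0,0],[0,0,0],[0,0,0]],"jaw":[0,0,0]}' | grep -E 'tcp|ft'
python3 f.py
```

```text
tcp_pos: [0.5022, 0.1033, 0.0448]
ft_force: [-3.0, 0.2, -0.0]
x,y,z [10.7 34.7 44.8] Fx,Fy,Fz [-1.6  0.5  0.2] |F| 1.7 10.2833
x,y,z [10.6 34.7 44.8] Fx,Fy,Fz [-2.3 -0.2 -0.2] |F| 2.4 10.3333
x,y,z [10.6 34.7 44.8] Fx,Fy,Fz [-2.8 -0.2 -0.6] |F| 2.9 10.3833
x,y,z [10.6 34.7 44.8] Fx,Fy,Fz [-2.7 -0.2  0.5] |F| 2.7 10.4333
```

```bash
python3 -m creep '{"dp":[[0.006,-0.001,0.003],[0.012,-0.002,0.006],[0.012,-0.002,0.006]],"turn":[[0,0,0],[0,0,0],[0,0,0]],"jaw":[0,0,0]}' | grep -E 'tcp|ft'
python3 f.py
```

```text
tcp_pos: [0.5037, 0.103, 0.0456]
ft_force: [-3.8, 0.9, -0.3]
x,y,z [12.2 34.7 45.6] Fx,Fy,Fz [-3.  -0.1 -0.4] |F| 3.0 10.7333
x,y,z [12.2 34.7 45.6] Fx,Fy,Fz [-3.6  0.5 -0.8] |F| 3.8 10.7833
x,y,z [12.2 34.7 45.6] Fx,Fy,Fz [-3.4  0.2 -0.2] |F| 3.5 10.8333
x,y,z [12.2 34.7 45.6] Fx,Fy,Fz [-4.8  0.1 -1. ] |F| 4.8 10.8833
```

```bash
python3 -m creep '{"dp":[[0.006,-0.001,0.001],[0.012,-0.002,0.002],[0.012,-0.002,0.002]],"turn":[[0,0,0],[0,0,0],[0,0,0]],"jaw":[0,0,0]}' | grep -E 'tcp|ft'
python3 f.py
```

```text
tcp_pos: [0.5052, 0.1027, 0.0458]
ft_force: [-5.0, 0.9, 0.2]
x,y,z [13.8 34.6 45.7] Fx,Fy,Fz [-5.6  0.1  1.1] |F| 5.7 11.1833
x,y,z [13.7 34.7 45.7] Fx,Fy,Fz [-4.7  0.1  0.3] |F| 4.7 11.2333
x,y,z [13.7 34.6 45.7] Fx,Fy,Fz [-5.  -0.7 -0.7] |F| 5.1 11.2833
x,y,z [13.7 34.6 45.7] Fx,Fy,Fz [-6.   0.7 -0.3] |F| 6.0 11.3333
```

```bash
cat >> f.py <<'E'
    h=cv2.cvtColor(I,cv2.COLOR_RGB2HSV); m=(h[...,0]<15)&(h[...,1]>150)&(h[...,2]>120); m[:200]=0; m[280:]=0
    n,l,st,ce=cv2.connectedComponentsWithStats(m.astype(np.uint8)); print([(ce[i].round(0).tolist(),int(st[i,4])) for i in range(1,n) if st[i,4]>25])
E
python3 -m creep '{"dp":[[0.006,-0.001,0.002],[0.01,-0.002,0.003],[0.01,-0.002,0.003]],"turn":[[0,0,0],[0,0,0],[0,0,0]],"jaw":[0,0,0]}' | grep -E 'tcp|ft'
python3 f.py
```

```text
tcp_pos: [0.5061, 0.1025, 0.046]
ft_force: [-6.2, 0.1, 0.1]
x,y,z [14.7 34.6 45.9] Fx,Fy,Fz [-5.2  0.5 -1.3] |F| 5.4 11.6333
x,y,z [14.7 34.6 45.9] Fx,Fy,Fz [-6.8  0.1  0.4] |F| 6.8 11.6833
x,y,z [14.6 34.6 45.9] Fx,Fy,Fz [-5.5  0.1 -0.3] |F| 5.5 11.7333
x,y,z [14.7 34.6 45.9] Fx,Fy,Fz [-5.5 -0.5 -0.3] |F| 5.5 11.7833
[]
```

```bash
python3 -m creep '{"dp":[[0.006,-0.001,0.001],[0.008,-0.001,0.002],[0.008,-0.001,0.002],[0.008,-0.001,0.002]],"turn":[[0,0,0],[0,0,0],[0,0,0],[0,0,0]],"jaw":[0,0,0,0]}' | grep -E 'tcp|ft'
python3 f.py
python3 - <<'E'
import cv2
I=cv2.imread("pics/last.png"); print(cv2.cvtColor(I,cv2.COLOR_BGR2HSV)[240,335:372:4].tolist())
cv2.imwrite("pics/v7.png",cv2.resize(I[200:280,280:400],None,fx=5,fy=5,interpolation=cv2.INTER_CUBIC))
E
```

```text
tcp_pos: [0.5064, 0.1025, 0.0459]
ft_force: [-5.3, 0.5, -0.6]
x,y,z [15.1 34.6 45.9] Fx,Fy,Fz [-5.7 -0.2 -0.3] |F| 5.8 12.1667
x,y,z [15.1 34.6 45.9] Fx,Fy,Fz [-5.9 -0.1  0.1] |F| 5.9 12.2167
x,y,z [15.1 34.6 45.9] Fx,Fy,Fz [-6.2  0.1 -0.4] |F| 6.2 12.2667
x,y,z [15.1 34.6 45.9] Fx,Fy,Fz [-5.1 -0.4 -0.1] |F| 5.1 12.3167
[]
[[18, 87, 112], [18, 84, 115], [16, 97, 108], [15, 117, 116], [15, 116, 117], [16, 97, 108], [20, 67, 84], [20, 84, 149], [30, 19, 124], [30, 15, 166]]
```

View pics/v7.png

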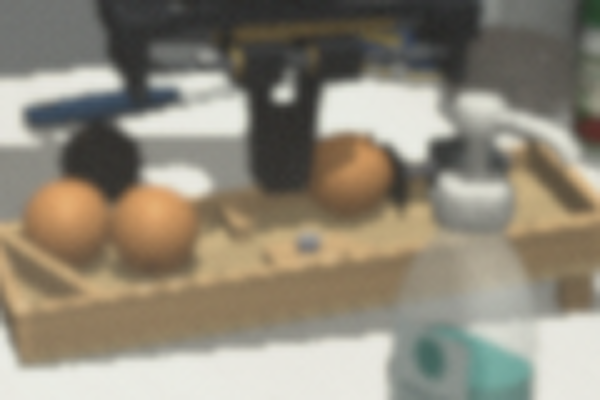

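Both other oranges are in the catch at crop (68,222) and (157,228), and the blocking orange is held against the pad. Hold briefly, then ease back down.

```bash
python3 -m creep '{"dp":[[0,0,0],[0,0,0],[0,0,0],[0,0,0]],"turn":[[0,0,0],[0,0,0],[0,0,0],[0,0,0]],"jaw":[0,0,0,0]}' | grep -E 'tcp|ft'
python3 -m creep '{"dp":[[-0.005,0.001,-0.002],[-0.01,0.002,-0.004],[-0.015,0.003,-0.006],[-0.02,0.004,-0.008],[-0.025,0.005,-0.01],[-0.03,0.005,-0.012],[-0.03,0.005,-0.012]],"turn":[[0,0,0],[0,0,0],[0,0,0],[0,0,0],[0,0,0],[0,0,0],[0,0,0]],"jaw":[0,0,0,0,0,0,0]}' | grep -E 'tcp|ft'
python3 -m creep '{"dp":[[-0.005,0.001,-0.002],[-0.01,0.002,-0.004],[-0.015,0.003,-0.006],[-0.02,0.004,-0.008],[-0.025,0.005,-0.01],[-0.03,0.005,-0.01],[-0.03,0.005,-0.01]],"turn":[[0,0,0],[0,0,0],[0,0,0],[0,0,0],[0,0,0],[0,0,0],[0,0,0]],"jaw":[0,0,0,0,0,0,0]}' | grep -E 'tcp|ft'
python3 f.py
```

```text
tcp_pos: [0.5059, 0.1025, 0.0456]
ft_force: [-5.9, 1.1, -0.7]
tcp_pos: [0.502, 0.1032, 0.0441]
ft_force: [-1.7, -0.3, 1.3]
tcp_pos: [0.4976, 0.1039, 0.0427]
ft_force: [0.3, -0.8, -0.3]
x,y,z [ 6.1 34.6 42.7] Fx,Fy,Fz [-0.4  1.3 -1.2] |F| 1.8 13.8667
x,y,z [ 6.1 34.6 42.7] Fx,Fy,Fz [-0.   1.   0.1] |F| 1.0 13.9167
x,y,z [ 6.1 34.6 42.7] Fx,Fy,Fz [-0.7 -0.8  0.6] |F| 1.3 13.9667
x,y,z [ 6.1 34.6 42.7] Fx,Fy,Fz [-0.3  0.5  0.6] |F| 0.8 14.0167
[]
```

```bash
python3 -m creep '{"dp":[[-0.013,0.002,0],[-0.026,0.004,0],[-0.039,0.006,0],[-0.052,0.009,0],[-0.065,0.011,0],[-0.078,0.013,0],[-0.092,0.015,0],[-0.105,0.017,0]],"turn":[[0,0,0],[0,0,0],[0,0,0],[0,0,0],[0,0,0],[0,0,0],[0,0,0],[0,0,0]],"jaw":[0,0,0,0,0,0,0,0]}' | grep -E 'tcp|ft'
python3 -m creep '{"dp":[[-0.013,0.002,0],[-0.026,0.004,0],[-0.039,0.006,0],[-0.052,0.009,0],[-0.065,0.011,0],[-0.078,0.013,0],[-0.092,0.015,0],[-0.105,0.017,0]],"turn":[[0,0,0],[0,0,0],[0,0,0],[0,0,0],[0,0,0],[0,0,0],[0,0,0],[0,0,0]],"jaw":[0,0,0,0,0,0,0,0]}' | grep -E 'tcp|ft'
python3 -m creep '{"dp":[[-0.02,0.003,0],[-0.04,0.006,0],[-0.06,0.01,0],[-0.08,0.013,0],[-0.1,0.016,0],[-0.1,0.016,0]],"turn":[[0,0,0],[0,0,0],[0,0,0],[0,0,0],[0,0,0],[0,0,0]],"jaw":[0,0,0,0,0,0]}' | grep -E 'tcp|ft'
python3 f.py
python3 - <<'E'
import cv2
I=cv2.imread("pics/last.png")
cv2.imwrite("pics/v8.png",cv2.resize(I[200:280,280:400],None,fx=5,fy=5,interpolation=cv2.INTER_CUBIC))
E
```

```text
tcp_pos: [0.4816, 0.1065, 0.0427]
ft_force: [0.3, 0.4, -1.2]
tcp_pos: [0.4656, 0.1091, 0.0427]
ft_force: [0.2, 0.3, -0.1]
tcp_pos: [0.4498, 0.1117, 0.0425]
ft_force: [-0.1, 0.5, -0.1]
x,y,z [-41.8  34.5  42.7] Fx,Fy,Fz [-0.8  0.7  1.4] |F| 1.8 15.9
x,y,z [-41.5  34.5  42.7] Fx,Fy,Fz [-0.   0.4  0.1] |F| 0.4 15.95
x,y,z [-41.3  34.5  42.8] Fx,Fy,Fz [ 0.3 -0.3  0.7] |F| 0.8 16.0
x,y,z [-41.2  34.5  42.8] Fx,Fy,Fz [ 0.1  0.  -0. ] |F| 0.1 16.05
[]
```

View pics/v8.png

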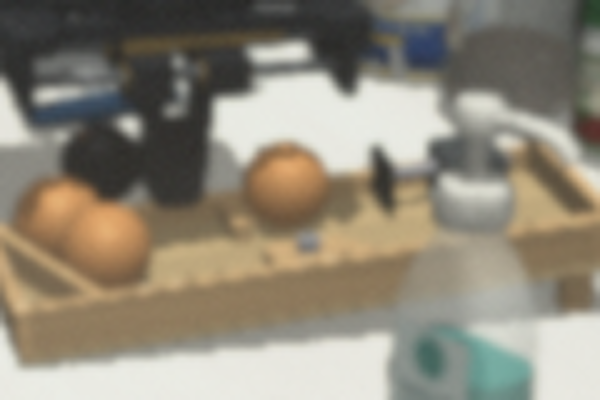

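The blocking orange rests on the ledge again at crop (286,185), matching the seat. The other two lie at the left of the catch. Next I raise the finger, move it left of the wall, and nudge sideways.

```bash
python3 -m creep '{"dp":[[0,0,0.15],[0,0,0.35],[0,0,0.51],[0.1,0.06,0.51],[0.22,0.12,0.51],[0.34,0.18,0.51],[0.438,0.239,0.51],[0.438,0.239,0.51]],"turn":[[0,0,0],[0,0,0],[0,0,0],[0,0,0],[0,0,0],[0,0,0],[0,0,0],[0,0,0]],"jaw":[0,0,0,0,0,0,0,0]}' | grep -E 'tcp|ft'
python3 -m creep '{"dp":[[0,0,-0.15],[0,0,-0.3],[0,0,-0.4],[0,0,-0.46],[0,0,-0.5],[0,0,-0.5],[0,0,-0.5]],"turn":[[0,0,0],[0,0,0],[0,0,0],[0,0,0],[0,0,0],[0,0,0],[0,0,0]],"jaw":[0,0,0,0,0,0,0]}' | grep -E 'tcp|ft'
python3 f.py
```

```text
tcp_pos: [0.5192, 0.1482, 0.1198]
ft_force: [-0.2, -0.7, -0.5]
tcp_pos: [0.5193, 0.1481, 0.0453]
ft_force: [-0.1, 0.0, 0.8]
x,y,z [20.9 81.9 45.7] Fx,Fy,Fz [-0.8  0.5  0.9] |F| 1.3 17.35
x,y,z [21.  81.9 45.9] Fx,Fy,Fz [ 0.2 -0.3  0.4] |F| 0.6 17.4
x,y,z [21.1 82.  45.9] Fx,Fy,Fz [ 0.3 -0.6 -1. ] |F| 1.3 17.45
x,y,z [21.  82.  45.9] Fx,Fy,Fz [-1.  -0.1  0.1] |F| 1.1 17.5
[]
```

```bash
python3 -m creep '{"dp":[[-0.002,-0.014,-0.013],[-0.005,-0.028,-0.013],[-0.007,-0.042,-0.013],[-0.009,-0.056,-0.013],[-0.011,-0.07,-0.013],[-0.014,-0.085,-0.013],[-0.016,-0.099,-0.013],[-0.016,-0.099,-0.013]],"turn":[[0,0,0],[0,0,0],[0,0,0],[0,0,0],[0,0,0],[0,0,0],[0,0,0],[0,0,0]],"jaw":[0,0,0,0,0,0,0,0]}' | grep -E 'tcp|ft'
python3 -m creep '{"dp":[[-0.001,-0.007,0],[-0.002,-0.014,0],[-0.003,-0.021,0],[-0.005,-0.028,0],[-0.006,-0.035,0],[-0.007,-0.042,0],[-0.008,-0.049,0],[-0.008,-0.049,0]],"turn":[[0,0,0],[0,0,0],[0,0,0],[0,0,0],[0,0,0],[0,0,0],[0,0,0],[0,0,0]],"jaw":[0,0,0,0,0,0,0,0]}' | grep -E 'tcp|ft'
python3 -m creep '{"dp":[[-0.001,-0.007,0],[-0.002,-0.014,0],[-0.003,-0.021,0],[-0.005,-0.028,0],[-0.006,-0.035,0],[-0.007,-0.042,0],[-0.008,-0.049,0],[-0.008,-0.049,0]],"turn":[[0,0,0],[0,0,0],[0,0,0],[0,0,0],[0,0,0],[0,0,0],[0,0,0],[0,0,0]],"jaw":[0,0,0,0,0,0,0,0]}' | grep -E 'tcp|ft'
python3 f.py
python3 - <<'E'
import cv2
I=cv2.imread("pics/last.png")
cv2.imwrite("pics/v9.png",cv2.resize(I[200:280,280:400],None,fx=5,fy=5,interpolation=cv2.INTER_CUBIC))
E
```

```text
tcp_pos: [0.5175, 0.133, 0.0439]
ft_force: [0.1, 0.4, -1.0]
tcp_pos: [0.5163, 0.1255, 0.0439]
ft_force: [0.2, 0.6, -0.2]
tcp_pos: [0.515, 0.1179, 0.0438]
ft_force: [-0.2, -0.7, 0.6]
x,y,z [21.1 51.3 43.9] Fx,Fy,Fz [-1.2  0.9 -0.6] |F| 1.6 19.55
x,y,z [21.1 51.4 43.9] Fx,Fy,Fz [-0.2 -0.6  0.3] |F| 0.7 19.6
x,y,z [21.1 51.4 43.9] Fx,Fy,Fz [-0.2  0.2  0.7] |F| 0.8 19.65
x,y,z [21.1 51.5 43.9] Fx,Fy,Fz [-0.  -1.  -0.1] |F| 1.0 19.7
[]
```

View pics/v9.png

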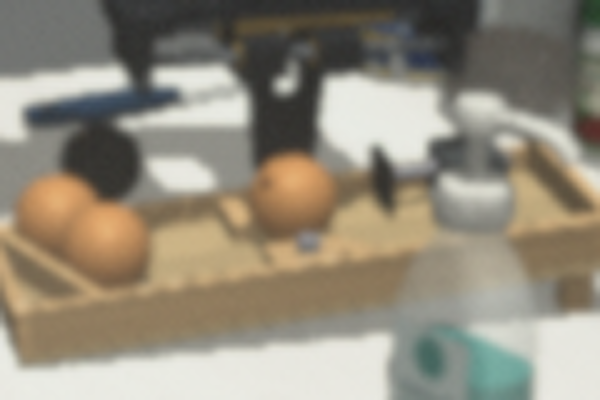

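The orange is moving sideways and is now at crop (294,195), partly off the ledge. Continuing.

```bash
python3 -m creep '{"dp":[[-0.001,-0.007,0],[-0.002,-0.014,0],[-0.003,-0.021,0],[-0.005,-0.028,0],[-0.006,-0.035,0],[-0.007,-0.042,0],[-0.008,-0.049,0],[-0.008,-0.049,0]],"turn":[[0,0,0],[0,0,0],[0,0,0],[0,0,0],[0,0,0],[0,0,0],[0,0,0],[0,0,0]],"jaw":[0,0,0,0,0,0,0,0]}' | grep -E 'tcp|ft'
python3 -m creep '{"dp":[[-0.001,-0.007,0],[-0.002,-0.014,0],[-0.003,-0.021,0],[-0.005,-0.028,0],[-0.006,-0.035,0],[-0.007,-0.042,0],[-0.008,-0.049,0],[-0.008,-0.049,0]],"turn":[[0,0,0],[0,0,0],[0,0,0],[0,0,0],[0,0,0],[0,0,0],[0,0,0],[0,0,0]],"jaw":[0,0,0,0,0,0,0,0]}' | grep -E 'tcp|ft'
python3 f.py
python3 - <<'E'
import cv2
I=cv2.imread("pics/last.png")
cv2.imwrite("pics/v10.png",cv2.resize(I[200:280,280:400],None,fx=5,fy=5,interpolation=cv2.INTER_CUBIC))
E
```

```text
tcp_pos: [0.5138, 0.1106, 0.0439]
ft_force: [-0.2, -0.2, 0.4]
tcp_pos: [0.5126, 0.103, 0.0439]
ft_force: [0.6, -1.1, 0.6]
x,y,z [21.1 36.2 43.9] Fx,Fy,Fz [ 1.3  0.5 -0.9] |F| 1.6 21.0833
x,y,z [21.1 36.3 43.9] Fx,Fy,Fz [-1.2 -0.2  0.4] |F| 1.3 21.1333
x,y,z [21.1 36.3 43.9] Fx,Fy,Fz [ 0.2  0.1 -0.3] |F| 0.4 21.1833
x,y,z [21.1 36.4 43.9] Fx,Fy,Fz [-0.1 -0.3  0.6] |F| 0.7 21.2333
[]
```

View pics/v10.png

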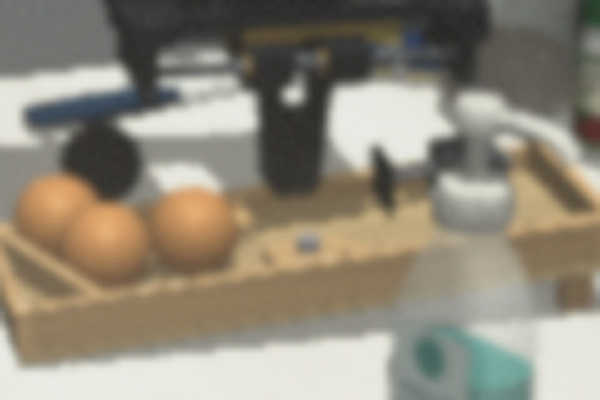

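All three are now below the ledge, at crop (55,212), (105,242) and (194,228). Raising the arm and letting them settle.

```bash
python3 -m creep '{"dp":[[0,0,0.15],[0,0,0.4],[0,0,0.65],[0,0,0.9],[0,0,1],[0,0,1],[0,0,1],[0,0,1]],"turn":[[0,0,0],[0,0,0],[0,0,0],[0,0,0],[0,0,0],[0,0,0],[0,0,0],[0,0,0]],"jaw":[0,0,0,0,0,0,0,0]}' | grep -E 'tcp|ft'
python3 -m creep '{"dp":[[0,-0.2,0],[0,-0.4,0],[0,-0.6,0],[0,-0.8,0],[0,-1,0],[0,-1,0],[0,-1,0],[0,-1,0]],"turn":[[0,0,0],[0,0,0],[0,0,0],[0,0,0],[0,0,0],[0,0,0],[0,0,0],[0,0,0]],"jaw":[0,0,0,0,0,0,0,0]}' | grep -E 'tcp|ft'
cat > chk.py <<'E'
from f import *
import sys
def runof(w): d=w-[r[0],r[1],0]; return np.array([c*d[0]+s*d[1],-s*d[0]+c*d[1],d[2]])*1e3
out=[]
for n in("side","top","side"):
    I,D=snapshot(n); out.append((n,I))
    for t in spot_in(n,"fruit_mid_center")+spot_in(n,"fruit_block_center"):
        print(n,round(t["score"],2),np.round(t["uv"],1),runof(plane(n,t["uv"],.040)).round(0))
tile=[cv2.resize(out[2][1][200:280,280:400],None,fx=3.3,fy=3.3,interpolation=cv2.INTER_CUBIC),cv2.resize(out[1][1][120:300,240:400],(396,446),interpolation=cv2.INTER_CUBIC)]
h=max(t.shape[0] for t in tile); tile=[cv2.copyMakeBorder(t,0,h-t.shape[0],0,0,cv2.BORDER_CONSTANT) for t in tile]
cv2.imwrite(sys.argv[1],np.hstack(tile)[...,::-1]); print("diff side",cv2.absdiff(out[0][1][200:280,280:340],out[2][1][200:280,280:340]).mean())
E
python3 chk.py pics/v11.png
```

```text
tcp_pos: [0.5117, 0.1033, 0.1924]
ft_force: [0.3, 0.1, -0.1]
tcp_pos: [0.5107, -0.046, 0.1908]
ft_force: [0.4, 0.6, -0.1]
side 0.72 [289.6 238.8] [-103.   55.   40.]
side 0.62 [297.6 233.7] [-76.  85.  40.]
side 0.48 [316.8 247. ] [-46.  -9.  40.]
top 0.76 [287.3 260.1] [-101.   36.   40.]
top 0.75 [242.5 229.2] [-54. 135.  40.]
top 0.69 [311.1 235.7] [-44.  -3.  40.]
side 0.53 [297.9 233.1] [-74.  89.  40.]
side 0.44 [288.9 241.7] [-108.   36.   40.]
side 0.78 [314.1 247.6] [-54. -11.  40.]
side 0.28 [337.6 252.2] [ -4. -49.  40.]
diff side 0.9447916666666667
```

View pics/v11.png

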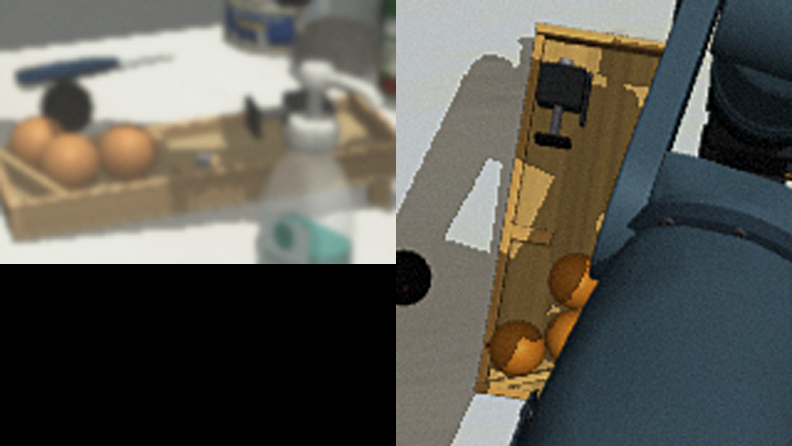

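All three are on the catch floor in both views, with the last one at run x ≈ -46 mm. Checking that they are at rest.

```bash
cat > st.py <<'E'
import cv2
from h import *
I,_=snapshot("side"); import sys,os
g=I[200:280,280:340].astype(int)
if os.path.exists("g.npy"): print("diff",abs(g-np.load("g.npy")).mean(),abs(g-np.load("g.npy")).max())
np.save("g.npy",g)
for t in spot_in("side","fruit_mid_center"): print(round(t["score"],2),np.round(t["uv"],1))
E
python3 st.py
for i in 1 2; do python3 -m creep '{"dp":[[0,0,0],[0,0,0],[0,0,0],[0,0,0],[0,0,0],[0,0,0],[0,0,0],[0,0,0]],"turn":[[0,0,0],[0,0,0],[0,0,0],[0,0,0],[0,0,0],[0,0,0],[0,0,0],[0,0,0]],"jaw":[0,0,0,0,0,0,0,0]}' | grep time; python3 -m creep '{"dp":[[0,0,0],[0,0,0],[0,0,0],[0,0,0],[0,0,0],[0,0,0],[0,0,0],[0,0,0]],"turn":[[0,0,0],[0,0,0],[0,0,0],[0,0,0],[0,0,0],[0,0,0],[0,0,0],[0,0,0]],"jaw":[0,0,0,0,0,0,0,0]}' | grep time; python3 st.py; done
```

```text
0.64 [297.4 234. ]
0.61 [287.5 240.5]
time_s: 23.78
time_s: 24.45
diff 0.7854166666666667 10
0.74 [287.1 239.6]
0.52 [294.6 232.3]
0.19 [336.9 254.6]
time_s: 25.22
time_s: 25.88
diff 0.7786805555555556 5
0.67 [336.8 251.5]
0.53 [289.5 244.1]
```

Nothing is moving: the pictures differ only by noise. The robot is clear, so I'm handing in.

```bash
python3 -c "
from workcell import *
print(sign_off())"
```

```text
the job is handed in; nothing more can be done
None
```

All three oranges are in the catch, and I handed the job in at about 26 s.

- **Push:** I pushed the blocking orange up into the sprung buffer and held it there until the other two had rolled into the catch. The highest force I read was about 7 N, with about 5 to 6 N during the hold.
- **Return:** I eased it back to the ledge at 10 to 24 mm/s, then nudged it sideways over the low wall so it followed the others.
- **Last checks:** Both cameras show three oranges in the catch, unstacked. Pictures about 1.4 s apart differ only by noise, so they are at rest. The last orange lies about 46 mm below the ledge's back face (44 to 54 mm across readings; it must be more than 30 mm). The arm is clear of everything.
- **Disagreements:** The networks gave scattered or false hits. At the end they missed some oranges and took a black look-alike for one. The early sphere fits gave wrong heights for two of the oranges. I relied on the run's measured frame and the pictures instead.
- **Not checked:** I did not measure the mug, peeler and tape again at the end. No move was planned near them.

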